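# Clip the oblong movement into the mantel clock

## Robot

A 7-joint arm with a two-finger parallel gripper is mounted at the origin on the work surface. World frame = base frame: x ahead of the robot, y to its left, z up, the work surface at z = 0. Lengths are in m, angles in rad, forces in N, time in s.
With the tool pointing down it reaches from about 0.425 to 0.925 m from the base axis. Payload 6.8 kg.
Tool frame: the origin (TCP) lies at the very end of the fingers, on their centre line; the grasp point (between the pads) lies 19 mm behind it (bot.grasp_offset is the distance from the TCP to the grasp point, in m); z points along the fingers, y is the direction in which the jaws open and shut (so a half turn about z gives the same grasp; the last joint's range is limited). The gripper opens to 85 mm and grips with 20 to 120 N. Pads are 22 mm wide; open, the fingers measure 114 mm over their backs; the gripper's body (76 mm by 85 mm) begins 54 mm behind the grasp point. The pads swing forward as they close: fully open they stand 13 mm farther back than shut.
Start: joints at [1.217, 0.477, 0.022, 1.555, -0.011, 1.109, -0.083], TCP at [0.164, -0.655, 0.195] pointing down, gripper open.
Joint ranges: [-2.96, 2.96], [-0.34, 2.1], [-1.41, 1.46], [0.24, 2.44], [-1.37, 4.51], [0.17, 1.92], [-2.96, 2.96]. Speed limits (rad/s): [2.39, 2.39, 3.14, 3.14, 3.14, 3.14, 3.14].

## Interface

Orientations are given as a unit quaternion [w, x, y, z].
In Python, from station import monitor, cams, bot, finder gives the robot as it stands.
- The arm moves only by the tool jog_arm, never from a script. Its argument "plan" is a list of rows, each an object of numbers: "x", "y", "z": the shift along the tool's x, y, z as a fraction of full scale; "wx", "wy", "wz": the turn, a rotation vector about the tool's x, y, z as a fraction of full scale. A call has 1 to 12 rows; each row is the pose to reach, as a shift and turn from the pose measured when the call began, along the tool's axes at that moment, turning the shorter way round; what a row does not reach only later rows make up. Full scale, the value 1, is 20 cm for a shift and 180 degrees for a turn. A row lasts 1/12 s, in which the tool goes at most 41.7 mm and 7.16 degrees, less where a joint would pass 70% of its speed; a pose out of reach is approached as far as the arm can. A call with a number of a shift or a turn outside -1 to 1 is refused whole. A call with a gripper value outside its range is refused whole. "hand" is the opening, from -1 (shut) to 1 (fully open), set as the call begins (left out, the last holds). The fingers move at their own pace and stop on an object; "grip_force" is the grip in N (left out, the last holds). Time passes only in rows, so rows that repeat a pose let the fingers close. It gives the time, the measured TCP pose, the force and the opening at its end, in the units of the state.
- monitor.get_obs(): the state, without advancing time (a new reading comes with each control period).
- cams.read_camera(name): name is "side" or "top" or "wrist"; returns the picture (420x560x3 uint8, red, green, blue); there is no depth.
- cams.get_calibration(name): a dict with "fx", "fy", "cx", "cy" (pixels), "extrinsics" (4x4, takes a point from world to camera coordinates). Camera axes: x right, y down, z forward; pixel columns grow to the right and rows downward; lengths in m; the calibration is good to about 2 mm. The wrist camera is an equidistant fisheye: a pixel r from the principal point sees the ray r / f radians off the axis. A picture is of the moment at which its call begins: read the wrist's pose just before it. get_calibration takes no time and is no camera call; for the wrist camera it gives the pose at the moment of the call.
- bot.hand_in(): hands the job in, once; it reports no verdict.
Trained networks look in the newest picture that a camera, given by its name, has taken for a name from the list of things; names that differ only in an ending like _2 or _b are one class to them, and where a whole thing is asked for, a point or a joint stands for the part that bears it (a point fixed in the world has none). Each returns a list of dicts, best first, with "confidence" (0 to 1); they miss things now and then, are a little off and sometimes report something else, mostly with a low value. They report only what shows in the picture. A call takes as long as a camera call. They do not tell look-alikes from the thing itself.
- finder.find_in(camera, target): "bbox" ([left, top, width, height] in pixels, round what is visible of it).
- finder.place_of(camera, target): "location" ([column, row] in pixels: a listed point, or the origin of a listed thing).
The state is a dict: "t": time; "q": joint angles; "joint_vel": joint speeds; "joint_torque": joint torques, N m; "eef_pos": TCP position; "tool_rot": TCP orientation; "contact_force": force on the tool from outside, world axes, zero at the start; "torque": the same for the moment, N m; "gripper_width": opening from 0.0 (shut) to 1.0 (fully open).
Only numpy, scipy, OpenCV 4.12 (cv2) and the standard library are available. Lean on these libraries where they do the work, as an engineer would, in place of code of your own. Each camera call takes 0.05 s, during which the arm holds its last target. There are 200 camera calls.

## Task

A wooden mantel clock lies face down on the watchmaker's bench with an oblong opening in its back panel. Of the loose grey clock movements, take the oblong one, the one on a flange with a sprung steel tab at each end, set it squarely over the opening, foot down, and press it straight down until both tabs snap behind the panel and its flange sits flush on the wood. Let go and leave it there.

Things in the scene. Friction and masses are not known exactly. Their poses are not given: they have to be found in the camera images.
- oblong_movement: Loose grey clock movement, 90 g, standing on its foot. Origin: centre of the flange's underside, 22 mm above the foot; z up, x lengthwise (half turn is the same). Flange 84 x 64 x 4 mm (x, y, z); on it the box to grip, 60 (x) x 50 (y) mm, z 4 to 28: grip across y. Below: neck 48 x 36, foot 40 x 28 mm. A steel tab at each x end of the neck, out to x = 30.5, flat top at z -8.
- opening (a point): Centre of the oblong opening, level with the upper face of the fixed clock case's back panel, 60 mm above the bench; x along its length. 53 (x) x 41 (y) mm, 4 mm 45 degree bevel around, 7 mm thick, hollow below. Case within 93 mm in x, 82 in y; nothing on it stands above the panel. Home: the movement's origin is here, x axes parallel (either way round).
- tab_a (a joint): Sprung tab at the movement's +x end: 0 out (free or caught), up to 0.008 m pushed in. Pressing the movement down into the opening pushes both in about 4 mm and takes about 15 N in all; they snap out as the flange reaches the panel.
- tab_b (a joint): Sprung tab at the movement's -x end, as tab_a.
Things that resemble listed ones, but are neither listed nor needed, are in the scene too. What is shaped like the oblong_movement but blue or orange is not meant.

How it is judged:
By the outcome, as a careful person would: the job done as asked, in the order asked, and still so for the second after the job is handed in, with the robot touching nothing.
It also fails if it takes over 35 s, if anything falls off the work surface, if the arm or the gripper's body presses on something with over 40 N, if the wrist force passes 120 N, or if a joint passes its speed limit or range.

## Working session

There is one attempt and no reset: what is moved stays moved. The work goes in short steps, Python scripts to look and compute and a tool call to move; the robot and the scene stay as the last step left them, time stands still between calls to the robot, and variables do not carry over. Pictures are saved under pics/ and viewed, about 8 in all and at most 12, crops included, and the job is handed in when it is done.

Besides the shell and the picture viewer there is one more tool, called after "Call:" by a JSON object that holds its "name" and its "arguments". jog_arm: Moves the arm, as the interface text tells. Shift numbers are shares of 20 cm and turn numbers shares of 180 degrees, none past 1 either way. Its arguments: {"type":"object","properties":{"plan":{"type":"array","items":{"type":"object","properties":{"x":{"type":"number","minimum":-1,"maximum":1},"y":{"type":"number","minimum":-1,"maximum":1},"z":{"type":"number","minimum":-1,"maximum":1},"wx":{"type":"number","minimum":-1,"maximum":1},"wy":{"type":"number","minimum":-1,"maximum":1},"wz":{"type":"number","minimum":-1,"maximum":1}}}},"hand":{"type":"number"},"grip_force":{"type":"number"}},"required":["plan"]}

```bash
ls && mkdir -p pics && cat > h.py <<'E'
import numpy as np, cv2
from station import monitor, cams, bot, finder
from scipy.spatial.transform import Rotation as R
def ray(cam,px,cal=None):
    c=cal or cams.get_calibration(cam); E=np.array(c["extrinsics"])
    u=(px[0]-c["cx"])/c["fx"]; v=(px[1]-c["cy"])/c["fy"]
    if cam=="wrist":
        r=np.hypot(u,v); d=np.array([u/r*np.sin(r),v/r*np.sin(r),np.cos(r)]) if r>1e-9 else np.array([0,0,1.])
    else: d=np.array([u,v,1.])
    Rm=E[:3,:3]; return -Rm.T@E[:3,3], Rm.T@d
def at_z(cam,px,z,cal=None):
    o,d=ray(cam,px,cal); return o+d*(z-o[2])/d[2]
def proj(cam,P,cal=None):
    c=cal or cams.get_calibration(cam); E=np.array(c["extrinsics"]); p=E[:3,:3]@np.array(P)+E[:3,3]
    if cam=="wrist":
        n=np.hypot(p[0],p[1]); t=np.arctan2(n,p[2]); u,v=p[0]/n*t,p[1]/n*t
    else: u,v=p[0]/p[2],p[1]/p[2]
    return np.array([c["fx"]*u+c["cx"],c["fy"]*v+c["cy"]])
def snap(cam,name):
    im=cams.read_camera(cam); cv2.imwrite(f"pics/{name}.png",cv2.cvtColor(im,cv2.COLOR_RGB2BGR)); return im
E
python3 - <<'E'
from h import *
for c in ["top","side"]:
    snap(c,c+"0")
    for t in ["oblong_movement","opening"]:
        z=.022 if t!="opening" else .06
        for r in finder.place_of(c,t)[:5]: print(c,t,np.round(r["location"]),round(r["confidence"],2),at_z(c,r["location"],z).round(3))
o=monitor.get_obs(); print(o["t"],o["eef_pos"],o["tool_rot"],o["contact_force"])
a=cv2.imread("pics/top0.png");b=cv2.imread("pics/side0.png")
E
```

```text
pics
top oblong_movement [156. 178.] 0.82 [0.587 0.337 0.022]
top oblong_movement [309. 208.] 0.64 [ 0.518 -0.009  0.022]
top oblong_movement [216. 168.] 0.63 [0.608 0.203 0.022]
top opening [406. 191.] 0.82 [ 0.554 -0.216  0.06 ]
side oblong_movement [198. 349.] 0.82 [0.589 0.335 0.022]
side oblong_movement [285. 206.] 0.65 [ 0.518 -0.021  0.022]
side oblong_movement [208. 276.] 0.59 [0.616 0.196 0.022]
side opening [285. 138.] 0.76 [ 0.551 -0.227  0.06 ]
side opening [209. 275.] 0.19 [0.601 0.227 0.06 ]
0.3 [ 0.16417978 -0.65452662  0.19459286] [-2.83564061e-04  9.92457983e-01  1.22584946e-01 -5.99832456e-05] [ 0.81381808 -0.15670989  0.33778408]
```

View pics/top0.png

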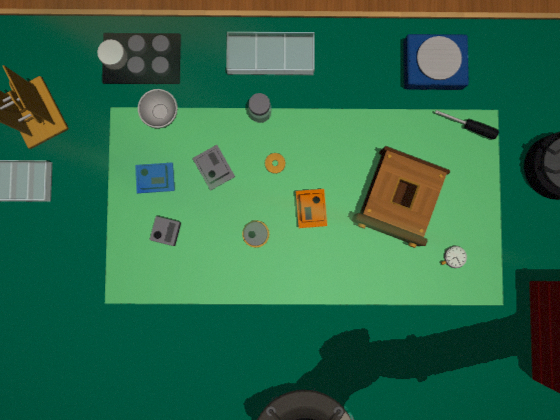

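View pics/side0.png

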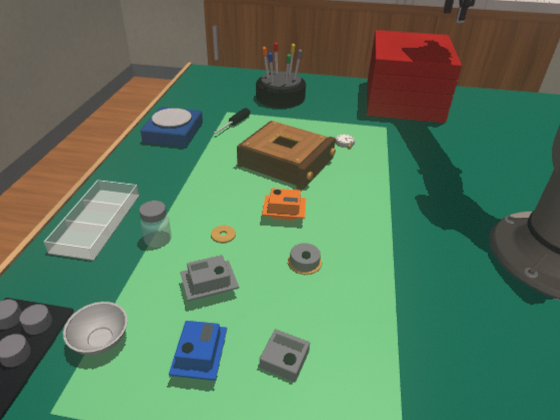

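The top view shows three grey parts:
- (213,167): a box on an oblong flange.
- (165,230): a small, squarish part with no wide flange.
- (256,234): a round part.

The blue part at (155,178) and the orange part at (312,208) are decoys. (213,167) fits the description, and I'll confirm it in a crop. The clock opening is at (406,193).

```bash
python3 - <<'E'
from h import *
im=cv2.imread("pics/top0.png")
s=cv2.imread("pics/side0.png")
a=cv2.resize(im[140:260,130:280],None,fx=4,fy=4,interpolation=cv2.INTER_CUBIC)[:, :600]
b=cv2.resize(s[60:180,230:350],None,fx=1.6,fy=4)
cv2.imwrite("pics/crop1.png",a)
for c,ps in dict(top=[(530,280),(530,385)],side=[(370,105),(450,118),(375,68),(455,77)]).items():
    for p in ps: print(c,p,[at_z(c,p,z).round(2).tolist() for z in (0,.1,.15,.2)])
print("tcp",proj("side",[.164,-.655,.195]),proj("top",[.164,-.655,.195]))
for c in("top","side"): print(c, ray(c,(280,210))[0].round(3))
# cloth homography independent: flange corner guesses
hsv=cv2.cvtColor(im,cv2.COLOR_BGR2HSV)
m=((hsv[...,1]<70)).astype(np.uint8); w=np.zeros_like(m); w[135:200,182:245]=m[135:200,182:245]
cs,_=cv2.findContours(w,cv2.RETR_EXTERNAL,cv2.CHAIN_APPROX_NONE); c=max(cs,key=cv2.contourArea)
r=cv2.minAreaRect(c); print(r); bx=cv2.boxPoints(r)
P=np.array([at_z("top",p,.024) for p in bx]); print(P.round(3),np.linalg.norm(P-np.roll(P,1,0),axis=1))
E
```

```text
top (530, 280) [[0.36, -0.51, 0.0], [0.37, -0.46, 0.1], [0.37, -0.44, 0.15], [0.37, -0.41, 0.2]]
top (530, 385) [[0.13, -0.5, 0.0], [0.15, -0.45, 0.1], [0.17, -0.43, 0.15], [0.18, -0.4, 0.2]]
side (370, 105) [[0.35, -0.59, 0.0], [0.36, -0.37, 0.1], [0.37, -0.25, 0.15], [0.38, -0.14, 0.2]]
side (450, 118) [[0.12, -0.55, 0.0], [0.18, -0.33, 0.1], [0.2, -0.23, 0.15], [0.23, -0.12, 0.2]]
side (375, 68) [[0.33, -0.9, 0.0], [0.35, -0.62, 0.1], [0.36, -0.49, 0.15], [0.37, -0.35, 0.2]]
side (455, 77) [[0.06, -0.88, 0.0], [0.13, -0.6, 0.1], [0.16, -0.47, 0.15], [0.19, -0.33, 0.2]]
tcp [447.50247348  36.22794323] [663.86386557 393.77796049]
top [0.434 0.068 1.135]
side [0.429 0.69  0.573]
((213.42581176757812, 166.97923278808594), (37.20538330078125, 28.435150146484375), 60.642250061035156)
[[0.632 0.256 0.024]
 [0.664 0.201 0.024]
 [0.59  0.159 0.024]
 [0.558 0.214 0.024]] [0.08447621 0.06401965 0.08466727 0.06374203]
```

View pics/crop1.png

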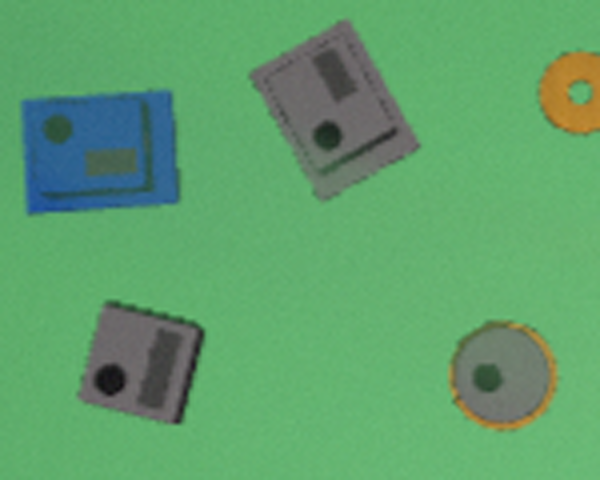

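The crop confirms it. The grey part at top (213,167) has a box with a flange all round, and its 84.5 x 64 mm footprint matches. I'll lift and travel there.

Call:
{"name": "jog_arm", "arguments": {"plan": [{"z":-0.2},{"z":-0.4},{"x":0.2,"y":-0.15,"z":-0.45},{"x":1,"y":-0.8,"z":-0.45},{"x":1,"y":-0.8,"z":-0.45},{"x":1,"y":-0.8,"z":-0.45},{"x":1,"y":-0.8,"z":-0.45},{"x":1,"y":-0.8,"z":-0.45},{"x":1,"y":-0.8,"z":-0.45}], "hand": 1}}

```text
invalid input at $.plan[0]: expected keys x, y, z, wx, wy, wz
```

Call:
{"name": "jog_arm", "arguments": {"plan": [{"x":0.9,"y":-1},{"x":0.9,"y":-1},{"x":0.9,"y":-1},{"x":0.9,"y":-1},{"x":0.9,"y":-1},{"x":0.9,"y":-1},{"x":0.9,"y":-1}]}}

```text
invalid input at $.plan[0]: expected keys x, y, z, wx, wy, wz
```

Call:
{"name": "jog_arm", "arguments": {"plan": [{"x":0.6,"y":-1},{"x":0.6,"y":-1},{"x":0.6,"y":-1},{"x":0.6,"y":-1},{"x":0.6,"y":-1},{"x":0.6,"y":-1},{"x":0.6,"y":-1}]}}

```text
invalid input at $.plan[0]: expected keys x, y, z, wx, wy, wz
```

Call:
{"name": "jog_arm", "arguments": {"plan": [{"x":0,"y":0,"z":-0.2,"wx":0,"wy":0,"wz":0},{"x":0,"y":0,"z":-0.4,"wx":0,"wy":0,"wz":0},{"x":0.2,"y":-0.15,"z":-0.45,"wx":0,"wy":0,"wz":0},{"x":1,"y":-0.8,"z":-0.45,"wx":0,"wy":0,"wz":0},{"x":1,"y":-0.8,"z":-0.45,"wx":0,"wy":0,"wz":0},{"x":1,"y":-0.8,"z":-0.45,"wx":0,"wy":0,"wz":0},{"x":1,"y":-0.8,"z":-0.45,"wx":0,"wy":0,"wz":0},{"x":1,"y":-0.8,"z":-0.45,"wx":0,"wy":0,"wz":0},{"x":1,"y":-0.8,"z":-0.45,"wx":0,"wy":0,"wz":0}], "hand": 1}}

```text
t: 1.05
eef_pos: [0.3252, -0.4439, 0.2852]
tool_rot: [-0.001, 0.992, 0.128, 0.001]
contact_force: [1.0, 0.7, 0.3]
gripper_width: 0.997
```

Call:
{"name": "jog_arm", "arguments": {"plan": [{"x":0.9,"y":-1,"z":0,"wx":0,"wy":0,"wz":0},{"x":0.9,"y":-1,"z":0,"wx":0,"wy":0,"wz":0},{"x":0.9,"y":-1,"z":0,"wx":0,"wy":0,"wz":0},{"x":0.9,"y":-1,"z":0,"wx":0,"wy":0,"wz":0},{"x":0.9,"y":-1,"z":0,"wx":0,"wy":0,"wz":0},{"x":0.9,"y":-1,"z":0,"wx":0,"wy":0,"wz":0},{"x":0.9,"y":-1,"z":0,"wx":0,"wy":0,"wz":0}]}}

```text
t: 1.63
eef_pos: [0.4503, -0.2008, 0.2866]
tool_rot: [-0.002, 0.992, 0.13, 0.002]
contact_force: [0.3, -0.1, -0.4]
gripper_width: 1.001
```

```bash
python3 - <<'E'
from h import *
c=cams.get_calibration("wrist"); print(c["fx"],np.array(c["extrinsics"]).round(3).tolist())
snap("wrist","w1")
print(proj("wrist",[.553,-.22,.06],c), finder.place_of("wrist","opening"))
E
```

```text
325.19226210127806 [[0.258, -0.966, -0.002, -0.31], [-0.918, -0.246, 0.312, 0.296], [-0.302, -0.079, -0.95, 0.587], [0.0, 0.0, 0.0, 1.0]]
[316.28978701  99.82434953] [{'location': [315.3, 101.3], 'confidence': 0.56}]
```

View pics/w1.png

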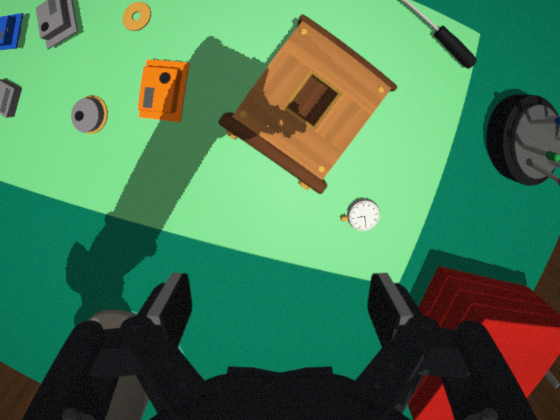

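Call:
{"name": "jog_arm", "arguments": {"plan": [{"x":0.65,"y":-0.88,"z":0,"wx":0,"wy":0,"wz":0},{"x":0.65,"y":-0.88,"z":0,"wx":0,"wy":0,"wz":0},{"x":0.65,"y":-0.88,"z":0,"wx":0,"wy":0,"wz":0},{"x":0.65,"y":-0.88,"z":0,"wx":0,"wy":0,"wz":0},{"x":0.65,"y":-0.88,"z":0,"wx":0,"wy":0,"wz":0},{"x":0.65,"y":-0.88,"z":0,"wx":0,"wy":0,"wz":0},{"x":0.65,"y":-0.88,"z":0,"wx":0,"wy":0,"wz":0}]}}

```text
t: 2.32
eef_pos: [0.5315, 0.0091, 0.2879]
tool_rot: [-0.003, 0.991, 0.136, 0.003]
contact_force: [0.4, -0.4, 0.2]
gripper_width: 1.001
```

Call:
{"name": "jog_arm", "arguments": {"plan": [{"x":0.65,"y":-0.88,"z":0.4,"wx":0,"wy":0,"wz":-0.081},{"x":0.65,"y":-0.88,"z":0.4,"wx":0,"wy":0,"wz":-0.081},{"x":0.65,"y":-0.88,"z":0.4,"wx":0,"wy":0,"wz":-0.081},{"x":0.65,"y":-0.88,"z":0.4,"wx":0,"wy":0,"wz":-0.081},{"x":0.65,"y":-0.88,"z":0.4,"wx":0,"wy":0,"wz":-0.081},{"x":0.65,"y":-0.88,"z":0.4,"wx":0,"wy":0,"wz":-0.081},{"x":0.65,"y":-0.88,"z":0.4,"wx":0,"wy":0,"wz":-0.081},{"x":0.65,"y":-0.88,"z":0.4,"wx":0,"wy":0,"wz":-0.081},{"x":0.65,"y":-0.88,"z":0.4,"wx":0,"wy":0,"wz":-0.081}]}}

```text
t: 3.07
eef_pos: [0.6104, 0.2116, 0.2093]
tool_rot: [-0.002, 0.966, 0.259, 0.003]
contact_force: [-0.2, -1.0, -0.1]
gripper_width: 0.998
```

```bash
cat >> h.py <<'E'
def mrect(im,cal,ctr,z,rad):
    p=proj("wrist",ctr,cal); hsv=cv2.cvtColor(im,cv2.COLOR_RGB2HSV); m=(hsv[...,1]<70).astype(np.uint8)
    w=np.zeros_like(m); cv2.circle(w,tuple(int(v) for v in p),rad,1,-1); m&=w
    m=cv2.morphologyEx(m,cv2.MORPH_CLOSE,np.ones((3,3),np.uint8))
    cs,_=cv2.findContours(m,cv2.RETR_EXTERNAL,cv2.CHAIN_APPROX_NONE); c=max(cs,key=cv2.contourArea)[:,0]
    P=np.array([at_z("wrist",q,z,cal)[:2] for q in c])*1000
    return c,cv2.minAreaRect(P.astype(np.float32))
E
python3 - <<'E'
from h import *
o=monitor.get_obs(); c=cams.get_calibration("wrist"); im=snap("wrist","w2")
r=mrect(im,c,[.611,.2075,.024],.024,130); print(r[1],r[0].min(0),r[0].max(0),finder.place_of("wrist","oblong_movement")[:2])
print(o["t"],o["eef_pos"],o["tool_rot"],proj("wrist",[.611,.2075,.022],c))
E
```

```text
((612.6630859375, 205.8817596435547), (83.9688720703125, 64.26850128173828), 30.00434684753418) [257 146] [313 217] [{'location': [285.1, 181.7], 'confidence': 0.94}, {'location': [178.9, 147.2], 'confidence': 0.69}]
3.0667 [0.61037517 0.21163266 0.20929824] [-0.00171165  0.96578845  0.25930977  0.00286148] [282.66593312 182.44627041]
```

View pics/w2.png

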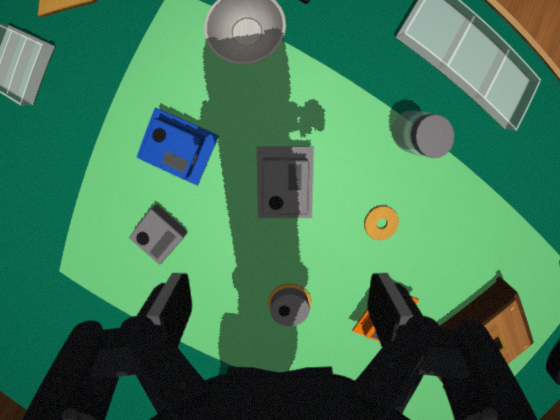

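```bash
python3 - <<'E'
from h import *
o=monitor.get_obs(); c=cams.get_calibration("wrist"); q=o["tool_rot"]; M=R.from_quat([q[1],q[2],q[3],q[0]]).as_matrix()
for xx in(-.011,.011):
  for zz in (0,-.013,-.026): print(xx,zz,[proj("wrist",o["eef_pos"]+M@[xx,y,zz],c).round(0).tolist() for y in(-.0425,.0425)])
d=M.T@(np.array([.612,.2065,.024])-o["eef_pos"]); print("shift frac",d/.2)
E
```

```text
-0.011 0 [[210.0, 264.0], [347.0, 264.0]]
-0.011 -0.013 [[206.0, 274.0], [351.0, 274.0]]
-0.011 -0.026 [[202.0, 285.0], [356.0, 286.0]]
0.011 0 [[208.0, 231.0], [350.0, 231.0]]
0.011 -0.013 [[203.0, 240.0], [354.0, 240.0]]
0.011 -0.026 [[198.0, 250.0], [360.0, 250.0]]
shift frac [-0.0127103   0.02619223  0.93014181]
```

```bash
python3 - <<'E'
from h import *
o=monitor.get_obs(); c=cams.get_calibration("wrist"); q=o["tool_rot"]; M=R.from_quat([q[1],q[2],q[3],q[0]]).as_matrix()
im=cv2.imread("pics/w2.png"); x0,y0,s=130,215,5
a=cv2.resize(np.clip(im[y0:y0+115,x0:x0+150].astype(float)*2,0,255).astype(np.uint8),None,fx=s,fy=s,interpolation=cv2.INTER_CUBIC)
for k,zz in enumerate((0,-.013,-.026,-.039,-.05)):
  pts=[((proj("wrist",o["eef_pos"]+M@[xx,y,zz],c)-[x0,y0])*s).astype(int) for xx,y in((-.011,.0425),(.011,.0425),(.011,.057),(-.011,.057))]
  col=[(0,0,255),(0,255,255),(255,255,0),(255,0,255),(255,255,255)][k]
  cv2.polylines(a,[np.array(pts)],True,col,1)
  pts=[((proj("wrist",o["eef_pos"]+M@[xx,y,zz],c)-[x0,y0])*s).astype(int) for xx,y in((-.011,-.0425),(.011,-.0425),(.011,-.057),(-.011,-.057))]
  cv2.polylines(a,[np.array(pts)],True,col,1)
cv2.imwrite("pics/crop2.png",a)
E
```

```text
(no output)
```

View pics/crop2.png

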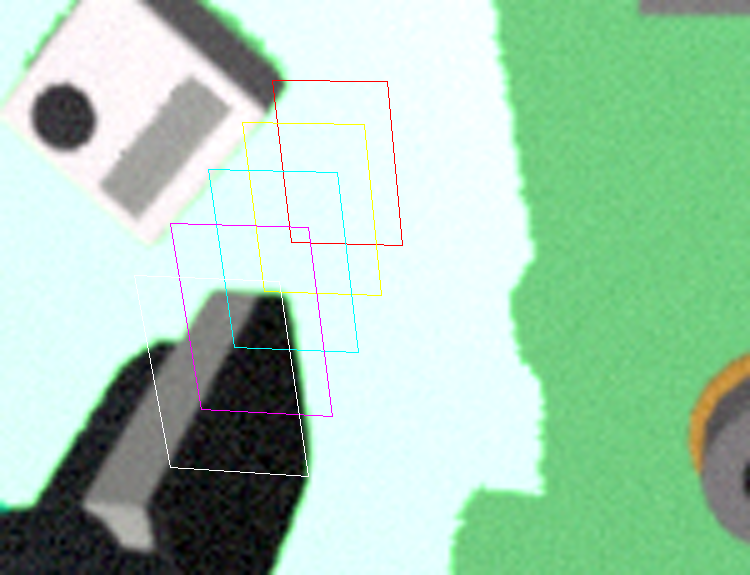

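The wireframe suggests the open fingertips sit farther back than stated. I'll descend partway to a safe height and check with the side camera.

Call:
{"name": "jog_arm", "arguments": {"plan": [{"x":-0.013,"y":0.026,"z":0.2,"wx":0,"wy":0,"wz":0},{"x":-0.013,"y":0.026,"z":0.4,"wx":0,"wy":0,"wz":0},{"x":-0.013,"y":0.026,"z":0.6,"wx":0,"wy":0,"wz":0},{"x":-0.013,"y":0.026,"z":0.62,"wx":0,"wy":0,"wz":0},{"x":-0.013,"y":0.026,"z":0.62,"wx":0,"wy":0,"wz":0},{"x":-0.013,"y":0.026,"z":0.62,"wx":0,"wy":0,"wz":0}]}}

```text
t: 3.67
eef_pos: [0.6129, 0.2061, 0.0883]
tool_rot: [-0.002, 0.966, 0.258, 0.005]
contact_force: [0.1, 0.6, 0.3]
gripper_width: 0.998
```

```bash
python3 - <<'E'
from h import *
o=monitor.get_obs(); q=o["tool_rot"]; M=R.from_quat([q[1],q[2],q[3],q[0]]).as_matrix(); print(o["eef_pos"],q)
c=cams.get_calibration("wrist"); imw=snap("wrist","w3"); print(mrect(imw,c,[.612,.2065,.024],.024,150)[1])
snap("side","s3"); im=cv2.imread("pics/s3.png")
p=proj("side",o["eef_pos"]).astype(int); x0,y0,s=max(p[0]-70,0),max(p[1]-50,0),5
a=cv2.resize(im[y0:y0+110,x0:x0+150],None,fx=s,fy=s,interpolation=cv2.INTER_CUBIC); print(x0,y0)
for k,zz in enumerate((0,-.013,-.05)):
  for y in(-.0425,.0425):
    pts=[((proj("side",o["eef_pos"]+M@[xx,y,zz])-[x0,y0])*s).astype(int) for xx in(-.011,.011)]
    cv2.polylines(a,[np.array(pts)],True,[(0,0,255),(0,255,255),(255,255,0)][k],2)
cv2.imwrite("pics/crop3.png",a)
E
```

```text
[0.61292583 0.20606708 0.0882668 ] [-0.00182238  0.96604863  0.25831115  0.00469869]
((612.3428955078125, 205.689453125), (84.58406066894531, 64.43756103515625), 29.916807174682617)
134 201
```

View pics/crop3.png

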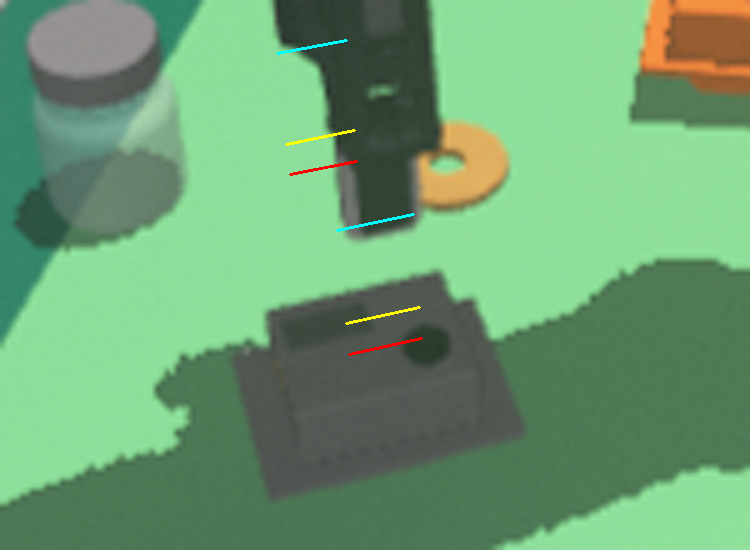

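Both cameras agree: the real open fingertips are about 51 mm behind the reported TCP, so I need to descend about 38 mm more than nominal. The measured centre is (0.612,0.206) and the angle is 30°, both already aligned.

Call:
{"name": "jog_arm", "arguments": {"plan": [{"x":-0.002,"y":0,"z":0.2,"wx":0,"wy":0,"wz":0},{"x":-0.002,"y":0,"z":0.3,"wx":0,"wy":0,"wz":0},{"x":-0.002,"y":0,"z":0.4,"wx":0,"wy":0,"wz":0},{"x":-0.002,"y":0,"z":0.47,"wx":0,"wy":0,"wz":0},{"x":-0.002,"y":0,"z":0.5,"wx":0,"wy":0,"wz":0},{"x":-0.002,"y":0,"z":0.5,"wx":0,"wy":0,"wz":0},{"x":-0.002,"y":0,"z":0.5,"wx":0,"wy":0,"wz":0}]}}

```text
t: 4.35
eef_pos: [0.6154, 0.208, -0.0093]
tool_rot: [-0.002, 0.966, 0.259, 0.007]
contact_force: [0.3, -0.6, 0.8]
gripper_width: 1.004
```

```bash
python3 - <<'E'
from h import *
o=monitor.get_obs(); q=o["tool_rot"]; print(o["eef_pos"],q,o["contact_force"])
snap("side","s4"); im=cv2.imread("pics/s4.png")
p=proj("side",[.612,.206,.05]).astype(int); x0,y0,s=max(p[0]-70,0),max(p[1]-60,0),5
a=cv2.resize(im[y0:y0+110,x0:x0+150],None,fx=s,fy=s,interpolation=cv2.INTER_CUBIC)
cv2.imwrite("pics/crop4.png",np.clip(a.astype(float)*1.6,0,255).astype(np.uint8))
E
```

```text
[ 0.61537583  0.20797373 -0.00926743] [-0.00213219  0.96598287  0.25850444  0.00692783] [ 0.28895044 -0.57226945  0.77098122]
```

View pics/crop4.png

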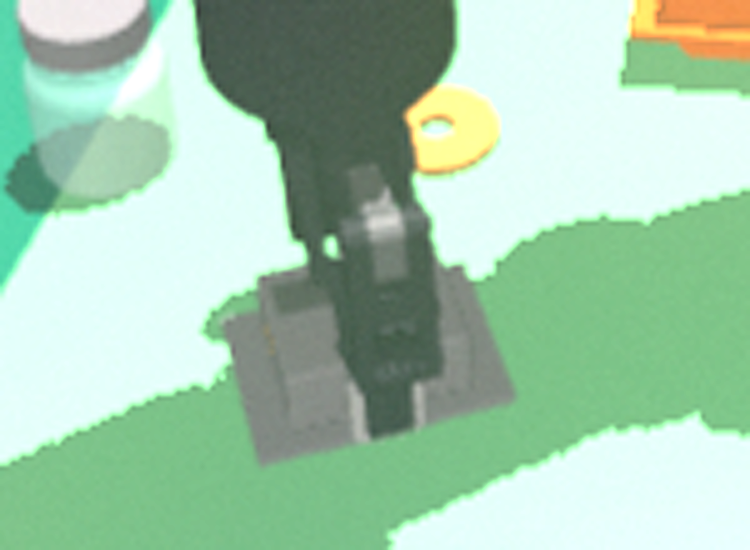

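```bash
cat >> h.py <<'E'
def go(P,yaw):
    "jog fractions from the measured pose to TCP P, pointing down, tool x at yaw deg"
    o=monitor.get_obs(); q=o["tool_rot"]; C=R.from_quat([q[1],q[2],q[3],q[0]])
    T=R.from_euler("z",yaw,degrees=True)*R.from_euler("x",180,degrees=True)
    print("pos",o["eef_pos"].round(4) if hasattr(o["eef_pos"],"round") else o["eef_pos"],"zax",C.as_matrix()[:,2].round(4),"F",np.round(o["contact_force"],1))
    print("xyz",(C.inv().apply(np.array(P)-o["eef_pos"])/.2).round(4),"w",((C.inv()*T).as_rotvec()/np.pi).round(4))
E
python3 - <<'E'
from h import *
go([.612,.206,-.011],30)
print(np.round(monitor.get_obs()["q"],3))
E
```

```text
pos [ 0.6156  0.208  -0.0089] zax [ 0.013   0.0079 -0.9999] F [-0.1  0.3 -0.2]
xyz [-0.021  -0.0002  0.01  ] w [-0.0001 -0.0048 -0.0002]
[-0.094  0.711 -0.458  1.744  0.425  0.771 -1.809]
```

Call:
{"name": "jog_arm", "arguments": {"plan": [{"x":-0.021,"y":0,"z":0.012,"wx":0,"wy":-0.005,"wz":0},{"x":-0.021,"y":0,"z":0.012,"wx":0,"wy":-0.005,"wz":0},{"x":-0.021,"y":0,"z":0.012,"wx":0,"wy":-0.005,"wz":0}]}}

```text
t: 4.65
eef_pos: [0.6125, 0.2062, -0.0106]
tool_rot: [-0.0, 0.966, 0.258, 0.0]
contact_force: [0.8, -1.1, 1.0]
gripper_width: 1.002
```

Call:
{"name": "jog_arm", "arguments": {"plan": [{"x":0,"y":0,"z":0,"wx":0,"wy":0,"wz":0},{"x":0,"y":0,"z":0,"wx":0,"wy":0,"wz":0},{"x":0,"y":0,"z":0,"wx":0,"wy":0,"wz":0},{"x":0,"y":0,"z":0,"wx":0,"wy":0,"wz":0},{"x":0,"y":0,"z":0,"wx":0,"wy":0,"wz":0},{"x":0,"y":0,"z":0,"wx":0,"wy":0,"wz":0},{"x":0,"y":0,"z":0,"wx":0,"wy":0,"wz":0},{"x":0,"y":0,"z":0,"wx":0,"wy":0,"wz":0},{"x":0,"y":0,"z":0,"wx":0,"wy":0,"wz":0},{"x":0,"y":0,"z":0,"wx":0,"wy":0,"wz":0}], "hand": -1, "grip_force": 60}}

```text
t: 5.48
eef_pos: [0.6129, 0.2066, -0.0102]
tool_rot: [-0.0, 0.966, 0.259, 0.001]
contact_force: [0.1, -0.1, 5.5]
gripper_width: 0.571
```

Call:
{"name": "jog_arm", "arguments": {"plan": [{"x":0,"y":0,"z":-0.1,"wx":0,"wy":0,"wz":0},{"x":0,"y":0,"z":-0.25,"wx":0,"wy":0,"wz":0},{"x":0,"y":0,"z":-0.4,"wx":0,"wy":0,"wz":0},{"x":0,"y":0,"z":-0.55,"wx":0,"wy":0,"wz":0},{"x":0,"y":0,"z":-0.7,"wx":0,"wy":0,"wz":0},{"x":0,"y":0,"z":-0.8,"wx":0,"wy":0,"wz":0},{"x":0,"y":0,"z":-0.8,"wx":0,"wy":0,"wz":0}]}}

```text
t: 6.07
eef_pos: [0.615, 0.2075, 0.1544]
tool_rot: [-0.001, 0.966, 0.258, 0.004]
contact_force: [-0.0, 0.1, -0.6]
gripper_width: 0.574
```

```bash
python3 - <<'E'
from h import *
go([.554,-.2,.18],30)
im=snap("wrist","w5"); s=snap("side","s5")
w1=cv2.imread("pics/w1.png"); p=(315,101)
a=cv2.resize(w1[50:150,260:370],None,fx=4,fy=4,interpolation=cv2.INTER_CUBIC)
b=cv2.cvtColor(im,cv2.COLOR_RGB2BGR)[:,140:420]
sd=cv2.cvtColor(s,cv2.COLOR_RGB2BGR); q=proj("side",[.612,.206,.2]).astype(int); x0=max(q[0]-80,0);y0=max(q[1]-60,0)
print(x0,y0,q)
c=cv2.resize(sd[y0:y0+130,x0:x0+160],None,fx=2.2,fy=2.2)
h=600;cv=np.zeros((600,800,3),np.uint8)
cv[:400,:440]=a; d=b[100:420]; cv[:d.shape[0],500:780]=d; cv[330:330+min(270,c.shape[0]),442:442+c.shape[1]]=c[:270,:358]
cv2.imwrite("pics/comb5.png",cv)
E
```

```text
pos [0.615  0.2075 0.1544] zax [ 0.0076  0.0032 -1.    ] F [-0.   0.1 -0.6]
xyz [-1.2805  1.6135 -0.1369] w [ 0.0003 -0.0026 -0.0003]
119 133 [199 193]
```

View pics/comb5.png

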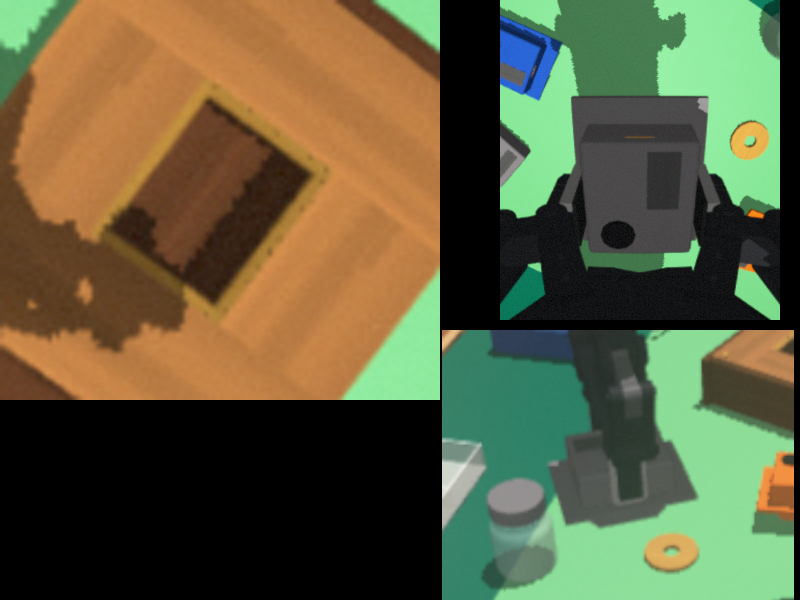

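```bash
python3 - <<'E'
from h import *
c=dict(cams.get_calibration("wrist")); E=np.array([[0.258,-0.966,-0.002,-0.31],[-0.918,-0.246,0.312,0.296],[-0.302,-0.079,-0.95,0.587],[0,0,0,1]]); U,_,V=np.linalg.svd(E[:3,:3]);E[:3,:3]=U@V; c["extrinsics"]=E
P=np.array([at_z("wrist",p,.06,c) for p in [(312.5,70),(342,93),(314.3,130.5),(285.8,107.5)]])
print(P.round(4),P.mean(0),np.linalg.norm(P-np.roll(P,1,0),axis=1))
for i,j in((2,1),(3,0)): d=P[i]-P[j]; print(np.degrees(np.arctan2(d[1],d[0])))
E
```

```text
[[ 0.5883 -0.2055  0.06  ]
 [ 0.5711 -0.2483  0.06  ]
 [ 0.5158 -0.2279  0.06  ]
 [ 0.534  -0.1864  0.06  ]] [ 0.55226518 -0.21703612  0.06      ] [0.05754996 0.04603948 0.05890403 0.04528803]
159.79125682323348
160.6013523301414
```

Call:
{"name": "jog_arm", "arguments": {"plan": [{"x":-0.78,"y":0.71,"z":0,"wx":0,"wy":-0.003,"wz":0},{"x":-0.78,"y":0.71,"z":0,"wx":0,"wy":-0.003,"wz":0},{"x":-0.78,"y":0.71,"z":0,"wx":0,"wy":-0.003,"wz":0},{"x":-0.78,"y":0.71,"z":0,"wx":0,"wy":-0.003,"wz":0},{"x":-0.78,"y":0.71,"z":0,"wx":0,"wy":-0.003,"wz":0},{"x":-0.78,"y":0.71,"z":0,"wx":0,"wy":-0.003,"wz":0},{"x":-0.78,"y":0.71,"z":0,"wx":0,"wy":-0.003,"wz":0}]}}

```text
t: 6.75
eef_pos: [0.5462, 0.0007, 0.1474]
tool_rot: [0.002, 0.967, 0.255, -0.006]
contact_force: [0.6, 0.4, -0.9]
gripper_width: 0.574
```

Call:
{"name": "jog_arm", "arguments": {"plan": [{"x":-0.78,"y":0.71,"z":0,"wx":0,"wy":0,"wz":0.278},{"x":-0.78,"y":0.71,"z":0,"wx":0,"wy":0,"wz":0.278},{"x":-0.78,"y":0.71,"z":0,"wx":0,"wy":0,"wz":0.278},{"x":-0.78,"y":0.71,"z":0,"wx":0,"wy":0,"wz":0.278},{"x":-0.78,"y":0.71,"z":0,"wx":0,"wy":0,"wz":0.278},{"x":-0.78,"y":0.71,"z":0,"wx":0,"wy":0,"wz":0.278},{"x":-0.78,"y":0.71,"z":0,"wx":0,"wy":0,"wz":0.278},{"x":-0.78,"y":0.71,"z":0,"wx":0,"wy":0,"wz":0.278},{"x":-0.78,"y":0.71,"z":0,"wx":0,"wy":0,"wz":0.278},{"x":-0.78,"y":0.71,"z":0,"wx":0,"wy":0,"wz":0.278}]}}

```text
t: 7.58
eef_pos: [0.481, -0.1981, 0.1487]
tool_rot: [0.004, 0.985, -0.174, -0.005]
contact_force: [0.7, -0.0, -1.2]
gripper_width: 0.573
```

```bash
python3 - <<'E'
from h import *
go([.4865,-.193,.15],-20); print(monitor.get_obs()["t"],np.round(monitor.get_obs()["q"],2))
c=cams.get_calibration("wrist"); im=snap("wrist","w6")
import json; json.dump({k:np.array(v).tolist() for k,v in c.items()},open("c6.json","w"))
p=proj("wrist",[.5523,-.217,.06],c); print(p,finder.place_of("wrist","opening")[:2])
b=cv2.cvtColor(im,cv2.COLOR_RGB2BGR); x0=int(p[0])-70;y0=max(int(p[1])-50,0); print(x0,y0)
a=cv2.resize(b[y0:y0+110,x0:x0+140],None,fx=5,fy=5,interpolation=cv2.INTER_CUBIC); cv2.imwrite("pics/crop6.png",a)
E
```

```text
pos [ 0.481  -0.1981  0.1487] zax [-0.0119 -0.0052 -0.9999] F [ 0.7 -0.  -1.2]
xyz [ 0.0173 -0.0332 -0.0068] w [ 0.0029  0.003  -0.0005]
7.5833 [ 0.51  0.3  -0.29  1.95  0.12  0.92 -1.76]
[270.01654311 117.84149372] [{'location': [270.6, 120.1], 'confidence': 0.82}]
200 67
```

View pics/crop6.png

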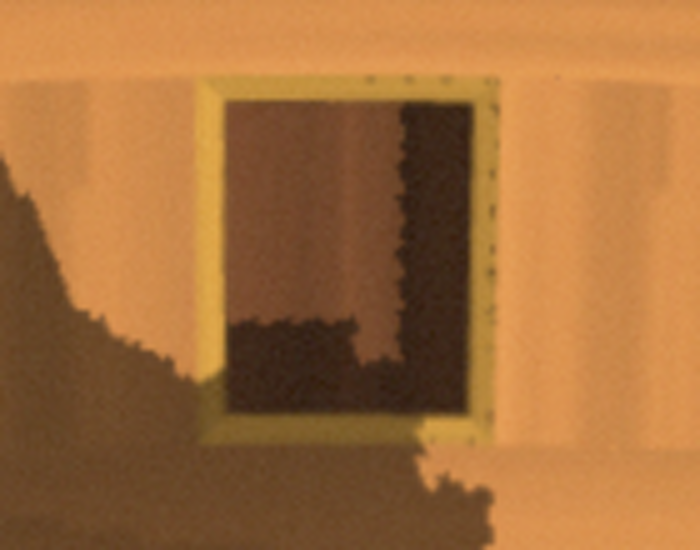

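```bash
python3 - <<'E'
from h import *
import json; c=json.load(open("c6.json"))
f=lambda L:[((u+.5)/5-.5+200,(v+.5)/5-.5+67) for u,v in L]
for L,z in (([(196,77),(498,77),(492,444),(199,446)],.06),([(225,101),(473,101),(468,414),(228,414)],.056)):
    P=np.array([at_z("wrist",p,z,c) for p in f(L)])
    print(P.mean(0).round(4),np.linalg.norm(P-np.roll(P,1,0),axis=1).round(4),[round(float(np.degrees(np.arctan2(*(P[i]-P[j])[1::-1]))),2) for i,j in((0,3),(1,2))])
o=monitor.get_obs(); q=o["tool_rot"]; M=R.from_quat([q[1],q[2],q[3],q[0]]).as_matrix()
cn=cams.get_calibration("wrist")
# held flange in tool frame from w5 (camera fixed to tool): front edge of the flange top, tool z = -.036
im=cv2.imread("pics/w5.png"); hsv=cv2.cvtColor(im,cv2.COLOR_BGR2HSV); m=hsv[...,1]<70
cols=[235,250,265,280,295,310,325]; rows=[int(np.argmax(m[170:,k]))+170 for k in cols]
rws=[205,215,225]; L=[140+int(np.argmax(m[r,140+20:420]))+20 for r in rws]; print(rows,L)
def intool(p,tz):
    w,d=ray("wrist",p,cn); w=M.T@(w-np.array(o["eef_pos"])); d=M.T@d; return w+d*(tz-w[2])/d[2]
for k,r in zip(cols,rows): print(k,(intool((k,r),-.036)*1e3).round(1))
for p in((212.5,196.5),(348,196.5)): print((intool(p,-.036)*1e3).round(1))
E
```

```text
[ 0.552  -0.2158  0.06  ] [0.0609 0.0483 0.0604 0.0483] [-20.55, -20.51]
[ 0.5523 -0.2162  0.056 ] [0.0523 0.0403 0.0522 0.04  ] [-20.32, -20.6]
[196, 196, 196, 196, 196, 196, 196] [212, 212, 213]
235 [ 42.8 -20.2 -36. ]
250 [ 42.8 -13.3 -36. ]
265 [ 42.8  -6.5 -36. ]
280 [ 42.8   0.2 -36. ]
295 [ 42.8   7.  -36. ]
310 [ 42.8  13.8 -36. ]
325 [ 42.9  20.7 -36. ]
[ 42.6 -30.7 -36. ]
[ 42.7  31.4 -36. ]
```

```bash
python3 -c "
from h import *
go([.552,-.216,.075],-20.5)"
```

```text
pos [ 0.4809 -0.1986  0.149 ] zax [-0.0115 -0.0055 -0.9999] F [ 0.4 -1.2 -1.3]
xyz [ 0.3668 -0.0442  0.3665] w [0.0029 0.0028 0.0017]
```

Call:
{"name": "jog_arm", "arguments": {"plan": [{"x":0.18,"y":-0.022,"z":0.1,"wx":0.003,"wy":0.003,"wz":0.002},{"x":0.367,"y":-0.044,"z":0.2,"wx":0.003,"wy":0.003,"wz":0.002},{"x":0.367,"y":-0.044,"z":0.3,"wx":0.003,"wy":0.003,"wz":0.002},{"x":0.367,"y":-0.044,"z":0.366,"wx":0.003,"wy":0.003,"wz":0.002},{"x":0.367,"y":-0.044,"z":0.366,"wx":0.003,"wy":0.003,"wz":0.002},{"x":0.367,"y":-0.044,"z":0.366,"wx":0.003,"wy":0.003,"wz":0.002},{"x":0.367,"y":-0.044,"z":0.366,"wx":0.003,"wy":0.003,"wz":0.002}]}}

```text
t: 8.27
eef_pos: [0.5525, -0.2159, 0.076]
tool_rot: [-0.0, 0.984, -0.178, 0.001]
contact_force: [0.7, 0.7, -0.0]
gripper_width: 0.573
```

```bash
python3 -c "
from h import *
go([.552,-.216,.050],-20.5)"
```

```text
pos [ 0.5525 -0.2159  0.076 ] zax [ 1.7e-03 -2.0e-04 -1.0e+00] F [ 0.7  0.7 -0. ]
xyz [-0.0024  0.0016  0.1299] w [-0.0001 -0.0005 -0.    ]
```

Call:
{"name": "jog_arm", "arguments": {"plan": [{"x":-0.002,"y":0.001,"z":0.07,"wx":0,"wy":0,"wz":0},{"x":-0.002,"y":0.001,"z":0.12,"wx":0,"wy":0,"wz":0},{"x":-0.002,"y":0.001,"z":0.14,"wx":0,"wy":0,"wz":0},{"x":-0.002,"y":0.001,"z":0.15,"wx":0,"wy":0,"wz":0},{"x":-0.002,"y":0.001,"z":0.15,"wx":0,"wy":0,"wz":0},{"x":-0.002,"y":0.001,"z":0.15,"wx":0,"wy":0,"wz":0}]}}

```text
t: 8.77
eef_pos: [0.5524, -0.216, 0.0464]
tool_rot: [-0.0, 0.984, -0.178, 0.001]
contact_force: [-1.2, -0.3, -1.8]
gripper_width: 0.569
```

```bash
python3 - <<'E'
from h import *
go([.552,-.216,.028],-20.5)
s=cv2.cvtColor(snap("side","s7"),cv2.COLOR_RGB2BGR); w=cv2.cvtColor(snap("wrist","w7"),cv2.COLOR_RGB2BGR)
a=cv2.resize(s[90:200,220:350],None,fx=5,fy=5,interpolation=cv2.INTER_CUBIC)
cv=np.zeros((600,800,3),np.uint8); cv[:550,:650]=a; cv[:300,650:]=w[120:420,140:420][:, 65:215]
cv2.imwrite("pics/comb7.png",np.clip(cv*1.4,0,255).astype(np.uint8))
E
```

```text
pos [ 0.5524 -0.216   0.0464] zax [ 2.3e-03 -3.0e-04 -1.0e+00] F [-1.2 -0.3 -1.8]
xyz [-0.0021  0.001   0.0921] w [-0.0002 -0.0007  0.    ]
```

View pics/comb7.png

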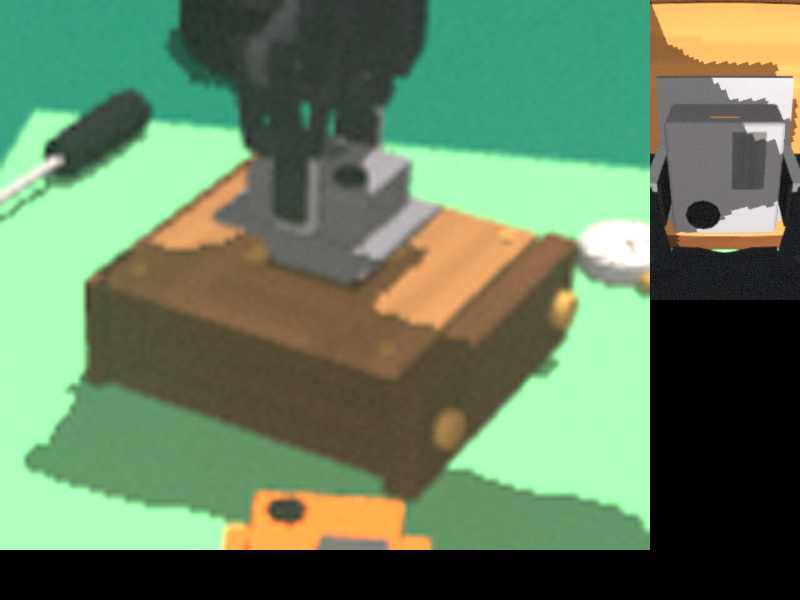

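The movement is gripped level and its foot is entering the opening squarely. I'll press down in small steps and watch the force.

Call:
{"name": "jog_arm", "arguments": {"plan": [{"x":-0.002,"y":0.001,"z":0.015,"wx":0,"wy":-0.001,"wz":0},{"x":-0.002,"y":0.001,"z":0.03,"wx":0,"wy":-0.001,"wz":0},{"x":-0.002,"y":0.001,"z":0.04,"wx":0,"wy":-0.001,"wz":0},{"x":-0.002,"y":0.001,"z":0.04,"wx":0,"wy":-0.001,"wz":0}]}}

```text
t: 9.2
eef_pos: [0.5524, -0.2161, 0.0385]
tool_rot: [-0.0, 0.984, -0.178, -0.0]
contact_force: [0.4, 0.6, 1.5]
gripper_width: 0.574
```

Call:
{"name": "jog_arm", "arguments": {"plan": [{"x":0,"y":0,"z":0.01,"wx":0,"wy":0,"wz":0},{"x":0,"y":0,"z":0.02,"wx":0,"wy":0,"wz":0},{"x":0,"y":0,"z":0.025,"wx":0,"wy":0,"wz":0},{"x":0,"y":0,"z":0.025,"wx":0,"wy":0,"wz":0}]}}

```text
t: 9.53
eef_pos: [0.5533, -0.2163, 0.0347]
tool_rot: [-0.0, 0.984, -0.178, 0.001]
contact_force: [-1.9, 1.1, 10.1]
gripper_width: 0.57
```

```bash
python3 -c "
from h import *
go([.552,-.216,.028],-20.5)"
```

```text
pos [ 0.5533 -0.2163  0.0347] zax [ 1.5e-03 -1.0e-04 -1.0e+00] F [-1.9  1.1 10.1]
xyz [-0.0066  0.0007  0.0336] w [-0.0002 -0.0005 -0.    ]
```

Call:
{"name": "jog_arm", "arguments": {"plan": [{"x":-0.003,"y":0,"z":0.015,"wx":0,"wy":0,"wz":0},{"x":-0.003,"y":0,"z":0.028,"wx":0,"wy":0,"wz":0},{"x":-0.003,"y":0,"z":0.036,"wx":0,"wy":0,"wz":0},{"x":-0.003,"y":0,"z":0.036,"wx":0,"wy":0,"wz":0}]}}

```text
t: 9.87
eef_pos: [0.5528, -0.216, 0.0278]
tool_rot: [-0.0, 0.984, -0.178, 0.001]
contact_force: [-2.6, 0.4, 7.2]
gripper_width: 0.571
```

Call:
{"name": "jog_arm", "arguments": {"plan": [{"x":0,"y":0,"z":0.01,"wx":0,"wy":0,"wz":0},{"x":0,"y":0,"z":0.018,"wx":0,"wy":0,"wz":0},{"x":0,"y":0,"z":0.018,"wx":0,"wy":0,"wz":0}]}}

```text
t: 10.12
eef_pos: [0.5527, -0.2161, 0.0276]
tool_rot: [0.001, 0.984, -0.178, 0.001]
contact_force: [-13.2, 3.8, 35.5]
gripper_width: 0.571
```

The part has stopped hard at TCP z 0.0276, against a predicted flush of 0.028. I'll unload and give a light upward tug while still gripping to check the tabs have caught.

Call:
{"name": "jog_arm", "arguments": {"plan": [{"x":0,"y":0,"z":-0.005,"wx":0,"wy":0,"wz":0},{"x":0,"y":0,"z":-0.01,"wx":0,"wy":0,"wz":0},{"x":0,"y":0,"z":-0.013,"wx":0,"wy":0,"wz":0},{"x":0,"y":0,"z":-0.013,"wx":0,"wy":0,"wz":0}]}}

```text
t: 10.45
eef_pos: [0.5519, -0.2159, 0.029]
tool_rot: [0.0, 0.984, -0.178, -0.0]
contact_force: [1.2, -0.1, -9.2]
gripper_width: 0.57
```

The tug was resisted with 9 N after about 1 mm of play, so the tabs have caught. I'll press back to flush and release.

Call:
{"name": "jog_arm", "arguments": {"plan": [{"x":0,"y":0,"z":0.006,"wx":0,"wy":0,"wz":0},{"x":0.001,"y":0,"z":0.012,"wx":0,"wy":0,"wz":0},{"x":0.001,"y":0,"z":0.012,"wx":0,"wy":0,"wz":0}]}}

```text
t: 10.7
eef_pos: [0.5519, -0.2159, 0.0278]
tool_rot: [0.0, 0.984, -0.178, -0.001]
contact_force: [-5.7, 0.6, 10.0]
gripper_width: 0.57
```

Call:
{"name": "jog_arm", "arguments": {"plan": [{"x":0,"y":0,"z":-0.001,"wx":0,"wy":0,"wz":0},{"x":0,"y":0,"z":-0.001,"wx":0,"wy":0,"wz":0},{"x":0,"y":0,"z":-0.001,"wx":0,"wy":0,"wz":0},{"x":0,"y":0,"z":-0.001,"wx":0,"wy":0,"wz":0},{"x":0,"y":0,"z":-0.001,"wx":0,"wy":0,"wz":0},{"x":0,"y":0,"z":-0.001,"wx":0,"wy":0,"wz":0},{"x":0,"y":0,"z":-0.001,"wx":0,"wy":0,"wz":0},{"x":0,"y":0,"z":-0.001,"wx":0,"wy":0,"wz":0}], "hand": 1}}

```text
t: 11.37
eef_pos: [0.5519, -0.2159, 0.0279]
tool_rot: [0.0, 0.984, -0.178, -0.001]
contact_force: [0.6, -0.5, 0.8]
gripper_width: 0.998
```

Call:
{"name": "jog_arm", "arguments": {"plan": [{"x":0,"y":0,"z":-0.15,"wx":0,"wy":0,"wz":0},{"x":0,"y":0,"z":-0.3,"wx":0,"wy":0,"wz":0},{"x":0,"y":0,"z":-0.5,"wx":0,"wy":0,"wz":0},{"x":0,"y":0,"z":-0.7,"wx":0,"wy":0,"wz":0},{"x":-0.2,"y":0,"z":-0.8,"wx":0,"wy":0,"wz":0},{"x":-0.4,"y":0,"z":-0.8,"wx":0,"wy":0,"wz":0},{"x":-0.4,"y":0,"z":-0.8,"wx":0,"wy":0,"wz":0}]}}

```text
t: 11.95
eef_pos: [0.4697, -0.1855, 0.1876]
tool_rot: [0.001, 0.984, -0.178, -0.004]
contact_force: [-2.0, 0.4, -1.5]
gripper_width: 0.998
```

```bash
python3 - <<'E'
from h import *
o=monitor.get_obs(); print(o["t"],o["eef_pos"],o["gripper_width"],np.round(o["contact_force"],1))
c=cams.get_calibration("wrist"); im=snap("wrist","w8"); r=mrect(im,c,[.552,-.216,.064],.064,150); print(r[1])
s=cv2.cvtColor(snap("side","s8"),cv2.COLOR_RGB2BGR)
a=cv2.resize(s[90:200,220:350],None,fx=4,fy=4,interpolation=cv2.INTER_CUBIC)
w=cv2.cvtColor(im,cv2.COLOR_RGB2BGR); p=proj("wrist",[.552,-.216,.06],c).astype(int); w=w[max(p[1]-110,0):p[1]+110,p[0]-75:p[0]+75]; w=cv2.resize(w,None,fx=1.8,fy=1.8)
cv=np.zeros((600,800,3),np.uint8); cv[:440,:520]=a; cv[:w.shape[0],525:525+w.shape[1]]=w
cv2.imwrite("pics/comb8.png",np.clip(cv*1.3,0,255).astype(np.uint8))
E
```

```text
11.95 [ 0.46968449 -0.18546823  0.18763526] 0.9976384962942113 [-2.   0.4 -1.5]
((551.9862060546875, -215.83612060546875), (63.69763946533203, 83.09229278564453), 69.382080078125)
```

View pics/comb8.png

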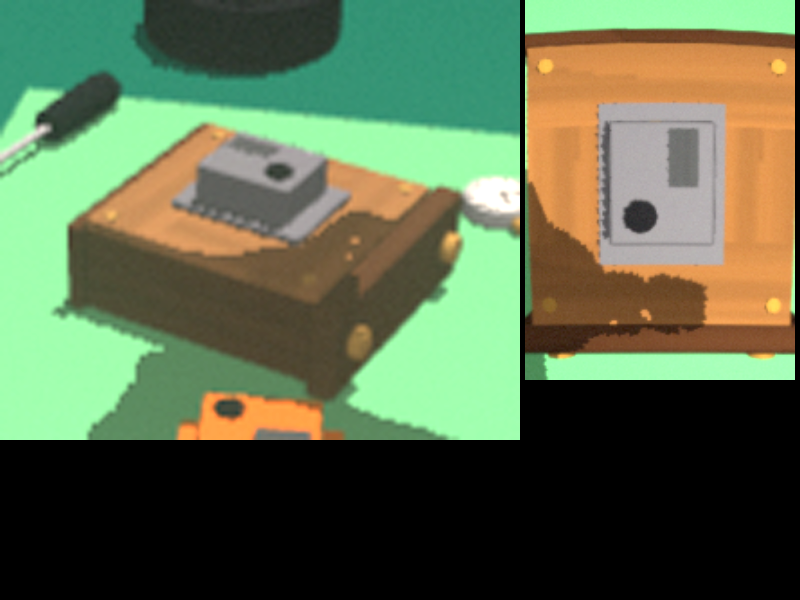

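The movement sits flush and square on the panel. The flange centre is at (0.552,-0.216), the angle is -20.6° and its apparent size at flush height is correct. The gripper is clear, so I'm handing in.

```bash
python3 -c "
from h import *
print(bot.hand_in())"
```

```text
the job is handed in; nothing more can be done
None
```

The oblong grey movement is snapped into the clock's back panel with its flange flush, and I released it and handed the job in at about 12 s.

- **Position:** after release, the wrist camera put the flange centre at (0.552, -0.216) at an angle of about -20.6°. The opening was measured at (0.552, -0.216) and -20.5°.
- **Fit:** the tabs gave about 10 N of resistance on the way in. The part then stopped hard at TCP z 0.0276 m, against a predicted 0.028 m for flush. The last side picture shows it level on the wood.
- **Tabs:** a light upward tug with the part still gripped met 9 N after about 1 mm of play, so the part is caught. The tabs themselves can't be seen behind the panel, so that each one caught separately is inferred from the tug and the level seating.
- **Forces:** the highest reading between moves was about 38 N in all (35.5 N vertical) at the wrist, at the flush stop, applied through the held part. The limit there is 120 N.
- **Disagreement with the description:** both cameras showed the open fingertips about 51 mm behind the reported TCP, not the 13 mm stated. I went down about 38 mm further for the grasp, and the grip held.

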